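# Seat the terminator plug and prove its latch with a tug test

### The job

Take the terminator plug out of the parking block and press it straight down into the latching socket of the grey connector box, with no more than about 30 N, until it latches and its collar sits. Then, still holding it, prove the latch: pull straight up with a slowly rising force over a second or two to about 13 N, hold that pull for a good half second, never exceeding 25 N, ease off and let go, leaving the plug latched in the socket. Do not shift the timer, the note pad or the memory stick.

Things in the scene. Friction and masses are not known exactly. Their poses are not given: they have to be found in the camera images.
- plug: Loose terminator plug, 90 g, upright in the parking block. Origin: centre of its lower tip, z up. Steel shank 22 (x) x 16 (y) mm, 30 mm long, the lowest 9 mm tapering to 14 x 11, notched in both x sides 13 to 22 mm above the tip; collar 40 x 32 mm at 30 to 34 mm. Half a turn about z makes no difference.
- plug_grip (a point): Centre of the plug's grey ribbed grip, 56 mm above its tip. The grip is 32 mm (x) by 24 mm (y), from 34 to 78 mm above the tip; take it across y.
- socket: Grey connector box, fixed, 110 (x) x 80 (y) x 46.5 mm high, a black thumb pad at each x end (need not be touched), a dark seat ring 48 x 40 mm round the bore, its top 47 to 49.3 mm high. Origin: centre of its underside. The plug's x goes along the box's x, either way round. Pressed down fully, the plug's collar sits on the ring, its origin 17 to 19.3 mm above the box's.
- socket_mouth (a point): Centre of the bore, at the box's top (z = 46.5 mm). Bore 23.8 (x) x 17.8 (y) mm, floor 33 mm down. Two sprung noses in its x walls snap into the plug's notches just before the collar sits; passing them takes 3 to 15 N. A latched plug pressed down has 1.5 to 4 mm free play upward, different each time; then the latch stops it hard, over 10 N per mm.
- park: Black parking block, fixed, 85 (x) x 70 (y) x 45 mm high, origin at the centre of its underside. The plug stands loosely in the hole in its middle, collar on the block's top, plug origin 15 mm above the block's origin; it lifts straight out. A carton 170 mm high stands farther from the robot, from x = 0.53 m on.
- cue_timer: Bystander: desk timer, 60 x 70 x 25 mm, loose, origin under its centre.
- sticky_pad: Bystander: pad of notes, 76 x 76 x 14 mm, loose, origin under its centre.
- usb_stick: Bystander: memory stick with a key ring, 95 x 27 x 14 mm, loose, origin under its centre.
Not all that is in view belongs to the job. There is more than one size of the plug; the one meant has the size given above.

How it is judged (in metres and radians):
On the way, in this order (a step that is already met when the one before it is completed fails the run):
1. the plug is pressed into the socket past the latch (its origin less than 20 mm above the box's) (z of plug in the frame of socket between 0.013 and 0.02 m and horizontal distance between plug and socket below 0.004 m), for 0.1 s.
2. the pull begins lightly: the plug is drawn up against the latch with 2.5 to 9.5 N (z of plug in the frame of socket between 0.0204 and 0.0235 m and contact force between plug and socket between 2.5 and 9.5 N and horizontal distance between plug and socket below 0.004 m), for 0.05 s.
3. the pull has risen to between 9.5 and 20 N on the latch and stays there for 0.4 s (z of plug in the frame of socket between 0.0204 and 0.0235 m and contact force between plug and socket between 9.5 and 20 N and horizontal distance between plug and socket below 0.004 m), for 0.4 s.
At the end, for the whole second after the job is handed in: The plug stands upright (within 0.12 rad) and latched in the socket: centred within 4 mm, its origin 13 to 22 mm above the box's, at rest, released, no longer loading the latch (under 6 N) (z of plug in the frame of socket between 0.013 and 0.022 m and horizontal distance between plug and socket below 0.004 m and angle between plug's own z axis and vertical below 0.12 rad and linear speed of plug below 0.01 m/s and contact force between plug and socket below 6 N); the robot touches nothing.
It fails at once if the plug is pulled against the latch with more than 30 N (z of plug in the frame of socket between 0.0207 and 0.0235 m and horizontal distance between plug and socket below 0.004 m and contact force between plug and socket above 30 N).
It fails at once if the plug is pressed on the box with more than 50 N (contact force between plug and socket above 50 N).
It fails at once if the desk timer is shifted more than 2 cm (distance of cue_timer from where it was at the start of the episode above 0.02 m).
It fails at once if the note pad is shifted more than 2 cm (distance of sticky_pad from where it was at the start of the episode above 0.02 m).
It fails at once if the memory stick is shifted more than 2 cm (distance of usb_stick from where it was at the start of the episode above 0.02 m).
It also fails if it takes over 59 s, if anything falls off the work surface, if the arm or the gripper's body presses on something with over 40 N, if the wrist force passes 120 N, or if a joint passes its speed limit or range.

### The arm

A 7-joint arm with a two-finger parallel gripper is mounted at the origin on the work surface; the furniture and walls round the work are solid. World frame = base frame: x ahead of the robot, y to its left, z up, the work surface at z = 0. Lengths are in m, angles in degrees, forces in N, time in s.
With the tool pointing down it reaches from about 0.4 to 0.85 m from the base axis. Payload 10.4 kg.
Tool frame: the origin (TCP) lies midway between the tips of the shut fingers; the grasp point (between the pads) lies 19 mm behind it (robot.tcp_to_grasp is the distance from the TCP to the grasp point, in m); z points along the fingers, y is the line along which they close (so a half turn about z gives the same grasp; the last joint's range is limited). The gripper opens to 85 mm and grips with 20 to 120 N. Pads are 22 mm wide; open, the fingers measure 114 mm over their backs; the gripper's body (76 mm by 85 mm) begins 54 mm behind the grasp point. The pads swing forward as they close: fully open they stand 13 mm farther back than shut.
Start: joints at [70.669, 19.034, -3.707, 83.658, 1.238, 77.344, -5.071], TCP at [0.194, -0.594, 0.231] pointing down, gripper open.
Joint ranges: [-148.97, 148.97], [-28.65, 121.19], [-84.17, 76.75], [9.2, 138.47], [-72.65, 252.65], [3.7, 117.97], [-149.18, 149.18]. Speed limits (degrees/s): [127.2, 127.2, 159.86, 159.86, 180, 180, 180].

### API

Orientations are given as a 3x3 rotation matrix whose columns are the frame's x, y, z axes.
In Python, from cell import robot gives the robot as it stands. The module is installed in compiled form; this text tells all that it offers.
- The arm moves only by the tool carry_out, never from a script. Its argument "moves" is a list of rows, each a list of 7 numbers: the shift along the tool's x, y, z in mm, then the turn, a rotation vector about the tool's x, y, z in rad, then the finger opening in mm, from 0 to 85.4. In form: [[tx, ty, tz, wx, wy, wz, claw], ...]. A call has 1 to 12 rows; each row is the pose to reach, as a shift and turn from the pose commanded when the call began, along the tool's axes at that moment; what a row does not reach only later rows make up. A row lasts 1/12 s, in which the tool goes at most 41.7 mm and 7.16 degrees, less where a joint would pass 70% of its speed; a pose out of reach is approached as far as the arm can. A call with a gripper value outside its range is refused whole. The fingers move at their own pace and stop on an object; "newtons" is the grip in N (left out, the last holds). Time passes only in rows, so rows that repeat a pose let the fingers close. It gives the time, the measured TCP pose, the force, the opening and the grip force at its end, in the units of the state.
- robot.get_state(): the state, without advancing time (a new reading comes with each control period).
- robot.capture(name): name is "scene" or "top" or "wrist"; returns a dict with "pixels" (420x560x3 uint8, blue, green, red), "fx", "fy", "cx", "cy" (pixels), "view" (4x4, takes a point from world to camera coordinates). Camera axes: x right, y down, z forward; pixel columns grow to the right and rows downward; lengths in m; the calibration is good to about 2 mm. A picture is of the moment at which its call begins. There is no depth.
- robot.hand_in(): hands the job in; it is judged then, once.
The state is a dict: "time": time; "joint_positions": joint angles; "qvel": joint speeds; "effort": joint torques, N m; "tool_pos": TCP position; "ee_rot": TCP orientation; "ft_force": force on the tool from outside, world axes, zero at the start; "torque": the same for the moment, N m; "grip_width": finger opening in m; "finger_force": force on a finger pad.
Only numpy, scipy, OpenCV 4.12 (cv2) and the standard library are available. Lean on these libraries where they do the work, as an engineer would, in place of code of your own. Each camera call takes 0.05 s, during which the arm holds its last target. There are 200 camera calls.

## Working session

There is one attempt and no reset: what is moved stays moved. The work goes in short steps, Python scripts to look and compute and a tool call to move; the robot and the scene stay as the last step left them, time stands still between calls to the robot, and variables do not carry over. Pictures are saved under pics/ and viewed, at most 10 in all, crops included, and the job is handed in when it is done.

Besides the shell and the picture viewer there is one more tool, called after ">>>" as name([rows], argument=value, ...), one row to a line, values as JSON. carry_out: Moves the arm, as the interface text tells. Its arguments: {"type":"object","properties":{"moves":{"type":"array","items":{"type":"array","items":{"type":"number"}}},"newtons":{"type":"number"}},"required":["moves"]}

```bash
mkdir -p pics
cat > h.py <<'E'
import numpy as np, cv2
from cell import robot
def cap(n,f=None):
    c=robot.capture(n)
    if f: cv2.imwrite('pics/'+f,c['pixels'])
    return c
def ray(c,u,v,z):
    V=np.array(c['view']);R=V[:3,:3];t=V[:3,3]
    o=-R.T@t; d=R.T@np.array([(u-c['cx'])/c['fx'],(v-c['cy'])/c['fy'],1])
    return o+d*(z-o[2])/d[2]
def proj(c,p):
    V=np.array(c['view']);q=V[:3,:3]@np.array(p)+V[:3,3]
    return np.array([c['fx']*q[0]/q[2]+c['cx'],c['fy']*q[1]/q[2]+c['cy']])
E
python3 - <<'E'
from h import *
a=cap('scene');b=cap('top');
cv2.imwrite('pics/a.png',a['pixels']);cv2.imwrite('pics/b.png',b['pixels'])
for c in(a,b):
    V=np.array(c['view']);print(c['fx'],c['cx'],c['cy'],-V[:3,:3].T@V[:3,3]);print(V[:3,:3].round(3))
s=robot.get_state();print(s)
E
```

```text
490.371732721707 286.15885773917455 214.12254031331207 [0.05597332 0.49358237 0.61105615]
[[-0.686 -0.728  0.004]
 [-0.447  0.417 -0.791]
 [ 0.574 -0.544 -0.612]]
521.8362283350099 277.5598645545833 206.92290675680846 [ 0.48775674 -0.00201441  1.03395304]
[[ 0.005 -1.     0.002]
 [-0.997 -0.005 -0.078]
 [ 0.078 -0.001 -0.997]]
{'time': 0.1, 'joint_positions': array([70.66828143, 19.06888029, -3.70834802, 83.70104458,  1.23804392,
       77.34268271, -5.07139673]), 'qvel': array([ 0.00070569, -0.12482248, -0.05403042, -0.21435778,  0.01437602,
        0.02624942,  0.01351229]), 'effort': array([ 1.05983752e-03, -6.26750851e+01,  4.90528217e-02, -3.92430639e+01,
        1.63572177e-02,  6.95117124e-03,  9.87992212e-05]), 'tool_pos': array([ 0.1934228 , -0.59396759,  0.23059105]), 'ee_rot': array([[ 9.50848342e-01,  3.09656632e-01, -4.46878943e-04],
       [ 3.09656950e-01, -9.50847602e-01,  1.18821279e-03],
       [-5.69757989e-05, -1.26818934e-03, -9.99999194e-01]]), 'ft_force': array([-0.29147198, -0.25732147,  0.18827749]), 'torque': array([ 0.00295317,  0.00905949, -0.06712409]), 'finger_force': 0.0, 'grip_width': 0.08542796876856787}
```

View pics/a.png

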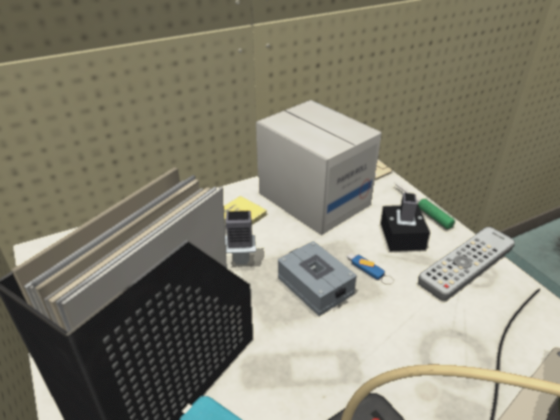

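View pics/b.png

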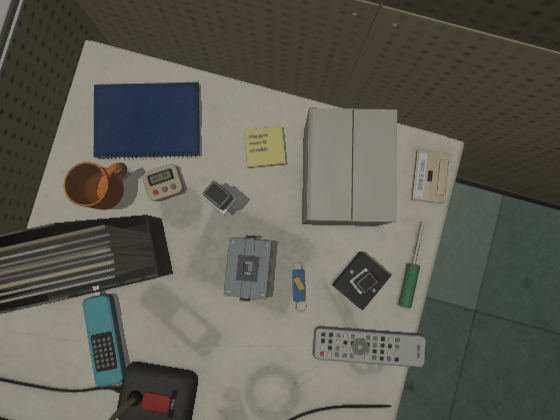

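The scene view shows the plug in the black park block at (405,225) and the grey socket box at (317,277). The top view has the plug at (363,281), the box bore at (248,268), the stick at (299,287), and a decoy plug at (218,196).

Run:
```python
from h import *
b=cv2.imread('pics/b.png')
x=cv2.resize(b[225:312,215:275],None,fx=6.5,fy=6.5,interpolation=cv2.INTER_CUBIC)
y=cv2.resize(b[238:325,332:394],None,fx=6.5,fy=6.5,interpolation=cv2.INTER_CUBIC)
cv2.imwrite('pics/c.png',np.clip(np.hstack([x,y])*1.5,0,255).astype('uint8'))
```

```text
(no output)
```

View pics/c.png

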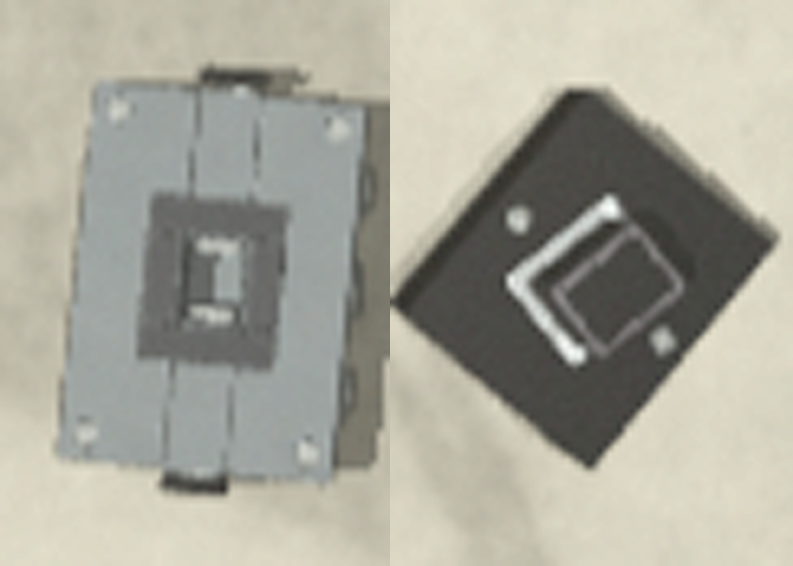

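The crop shows the box-top corners at (95,82), (362,108), (330,480) and (57,457), with the ring centre near (213,280). The plug's grip-top corners are at (632,225), (683,290), (603,354) and (553,292), and the visible collar corners at (613,203), (513,280) and (575,358).

Run:
```python
from h import *
c=cap('top')
def pts(l,ox,oy,hx,z): return np.array([ray(c,ox+(u-hx)/6.5,oy+v/6.5,z) for u,v in l])
B=pts([(95,82),(362,108),(330,480),(57,457)],215,225,0,.0465)
print('box',B.mean(0),B.round(4).tolist())
R=pts([(150,193),(288,206),(273,370),(137,356)],215,225,0,.048);print('ring',R.mean(0),np.linalg.norm(np.diff(R,axis=0),axis=1))
for P in(B,R): 
  d=(P[0]+P[1]-P[2]-P[3]);print('yaw x',np.degrees(np.arctan2(d[1],d[0])))
  d=(P[0]+P[3]-P[2]-P[1]);print('yaw y',np.degrees(np.arctan2(d[1],d[0]))-90)
G=pts([(632,225),(683,290),(603,354),(553,292)],332,238,390,.093)
print('grip',G.mean(0),np.linalg.norm(np.diff(G,axis=0),axis=1))
d=G[0]+G[1]-G[2]-G[3];print('yaw x',np.degrees(np.arctan2(d[1],d[0])))
d=G[0]+G[3]-G[2]-G[1];print('yaw y',np.degrees(np.arctan2(d[1],d[0]))-90)
C=pts([(613,203),(513,280),(575,358)],332,238,390,.049)
print('collar',(C[0]+C[2])/2,np.linalg.norm(np.diff(C,axis=0),axis=1),np.degrees(np.arctan2(*(C[0]-C[1])[[1,0]])))
P=pts([(572,90),(778,238),(590,467),(398,302)],332,238,390,.045);print('park',P.round(3).tolist(),P.mean(0))
from scipy.spatial.transform import Rotation
s=robot.get_state();print(s['tool_pos'],robot.tcp_to_grasp)
w=robot.capture('wrist');V=np.array(w['view']);print('wristcam in tool',s['ee_rot'].T@(-V[:3,:3].T@V[:3,3]-s['tool_pos']),V[:3,:3]@s['ee_rot'],w['fx'])
```

```text
box [0.44914027 0.05282957 0.0465    ] [[0.5064, 0.0871, 0.0465], [0.4993, 0.0095, 0.0465], [0.3923, 0.018, 0.0465], [0.3985, 0.0967, 0.0465]]
ring [0.44915791 0.05246877 0.048     ] [0.04012848 0.04726148 0.03943361]
yaw x -4.8336106158299375
yaw y -4.862817743094155
yaw x -4.3733891688284245
yaw y -5.298821800328469
grip [ 0.42640528 -0.16387365  0.093     ] [0.02249652 0.02827138 0.02165558]
yaw x -50.765619674656214
yaw y -51.445993094849186
collar [ 0.42631401 -0.16462668  0.049     ] [0.03651842 0.02837049] -52.569823729340065
park [[0.481, -0.159, 0.045], [0.439, -0.219, 0.045], [0.373, -0.164, 0.045], [0.42, -0.109, 0.045]] [ 0.42792532 -0.16255919  0.045     ]
[ 0.19342415 -0.59401797  0.23070268] 0.0187
wristcam in tool [ 0.0762549  -0.00054217 -0.14255548] [[ 3.71571199e-04  9.99999610e-01 -8.01567569e-04]
 [-9.54132094e-01  1.14550001e-04 -2.99385927e-01]
 [-2.99385718e-01  8.76044531e-04  9.54131765e-01]] 309.520000311063
```

>>> carry_out([
  [355,-337,0,0,0,-1.937,85],
  [355,-337,0,0,0,-1.937,85],
  [355,-337,0,0,0,-1.937,85],
  [355,-337,0,0,0,-1.937,85],
  [355,-337,0,0,0,-1.937,85],
  [355,-337,0,0,0,-1.937,85],
  [355,-337,0,0,0,-1.937,85],
  [355,-337,0,0,0,-1.937,85],
  [355,-337,0,0,0,-1.937,85],
  [355,-337,0,0,0,-1.937,85],
  [355,-337,0,0,0,-1.937,85],
  [355,-337,0,0,0,-1.937,85],
], newtons=50)

```text
time: 1.2
tool_pos: [0.4279, -0.1605, 0.2316]
ee_rot: [[-0.25, 0.968, 0.001], [0.968, 0.25, -0.0], [-0.0, 0.001, -1.0]]
ft_force: [0.0, -0.5, 0.7]
grip_width: 0.0848
finger_force: 0.0
```

>>> carry_out([
  [0,0,0,0,0,-0.428,85],
  [0,0,0,0,0,-0.428,85],
  [0,0,0,0,0,-0.428,85],
  [0,0,0,0,0,-0.428,85],
  [0,0,0,0,0,-0.428,85],
  [0,0,0,0,0,-0.428,85],
])

```text
time: 1.7
tool_pos: [0.4267, -0.1639, 0.2313]
ee_rot: [[-0.621, 0.784, -0.0], [0.784, 0.621, -0.0], [-0.0, -0.0, -1.0]]
ft_force: [0.5, 0.3, 0.0]
grip_width: 0.0847
finger_force: 0.0
```

Run:
```python
from h import *
w=cap('wrist');s=robot.get_state();print(s['tool_pos'],s['ee_rot'].round(4).tolist(),s['joint_positions'].round(1))
p=w['pixels']
for z in(.093,.049):print(proj(w,[.4264,-.1642,z]))
u,v=proj(w,[.4264,-.1642,.07]).round().astype(int)
x0=max(u-70,0);y0=max(v-50,0);print(x0,y0)
cv2.imwrite('pics/d.png',cv2.resize(p[y0:y0+110,x0:x0+140],None,fx=5,fy=5,interpolation=cv2.INTER_CUBIC))
```

```text
[ 0.42667899 -0.16395453  0.23128454] [[-0.6206, 0.7842, -0.0], [0.7842, 0.6206, -0.0001], [-0.0, -0.0001, -1.0]] [ 47.2  -0.8 -31.3 106.3  -0.4  74.3  54.4]
[278.49061674 194.32238556]
[278.5443056  183.48164308]
209 138
```

View pics/d.png

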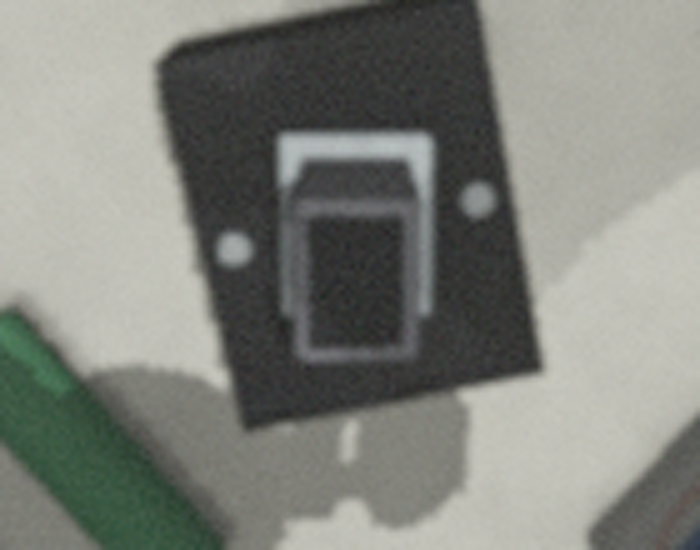

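The plug is square to the wrist view. In the crop, its collar spans u 278 to 435 with its top edge at v 130, and its grip top spans u 293 to 420 and v 197 to 362.

Run:
```python
from h import *
w=cap('wrist');s=robot.get_state();R=s['ee_rot']
f=lambda u,v,z:R.T@(ray(w,209+u/5-.4,138+v/5-.4,z)-s['tool_pos'])*1000
print('grip',f(293,197,.093),f(420,362,.093),f(356.5,279.5,.093))
print('collar TL,TR',f(278,130,.049),f(435,130,.049))
print('R top',f(420,197,.093),f(420,362,.093))
```

```text
grip [ 16.57768476 -10.82063504 138.29775703] [-15.53069217  13.08671254 138.29970942] [  0.78898282   0.93536203 138.29871708]
collar TL,TR [ 21.49408027 -15.51730816 182.29749962] [ 21.49889361  17.61109889 182.29617798]
R top [ 16.58157262  12.65391514 138.29682048] [-15.53069217  13.08671254 138.29970942]
```

>>> carry_out([
  [1,1,40,0,0,0,85],
  [1,1,80,0,0,0,70],
  [1,1,115,0,0,0,60],
  [1,1,140,0,0,0,55],
  [1,1,160,0,0,0,50],
  [1,1,174,0,0,0,50],
  [1,1,174,0,0,0,50],
  [1,1,174,0,0,0,15],
  [1,1,174,0,0,0,15],
  [1,1,174,0,0,0,15],
  [1,1,174,0,0,0,15],
  [1,1,174,0,0,0,15],
], newtons=60)

```text
time: 2.8
tool_pos: [0.4276, -0.163, 0.0585]
ee_rot: [[-0.622, 0.783, 0.002], [0.783, 0.622, -0.001], [-0.002, 0.0, -1.0]]
ft_force: [-2.7, -0.4, 8.3]
grip_width: 0.0236
finger_force: 59.8
```

>>> carry_out([
  [0,0,0,0,0,0,15],
  [0,0,-10,0,0,0,15],
  [0,0,-25,0,0,0,15],
  [0,0,-45,0,0,0,15],
  [0,0,-80,0,0,0,15],
  [0,0,-110,0,0,0,15],
  [0,0,-120,0,0,0,15],
  [0,0,-120,0,0,0,15],
])

```text
time: 3.47
tool_pos: [0.4285, -0.163, 0.1806]
ee_rot: [[-0.623, 0.783, 0.005], [0.783, 0.623, -0.003], [-0.005, 0.002, -1.0]]
ft_force: [-0.1, 0.1, -1.4]
grip_width: 0.0233
finger_force: 59.3
```

Run:
```python
from h import *
s=robot.get_state();R=s['ee_rot'];print(s['tool_pos'],R.round(4).tolist(),s['ft_force'],s['grip_width'],s['joint_positions'].round(1))
w=cap('wrist','e.png')
d=np.array([.4492,.0526,.1785])-s['tool_pos'];print(R.T@d*1000)
```

```text
[ 0.4284791  -0.16296625  0.18057551] [[-0.6225, 0.7826, 0.0049], [0.7826, 0.6225, -0.0028], [-0.0053, 0.0021, -1.0]] [-0.12055776  0.12674533 -1.36559337] 0.023253889146248312 [ 47.1   1.7 -32.1 110.5   1.   67.8  53.1]
[155.81379599 150.40630388   1.57337519]
```

View pics/e.png

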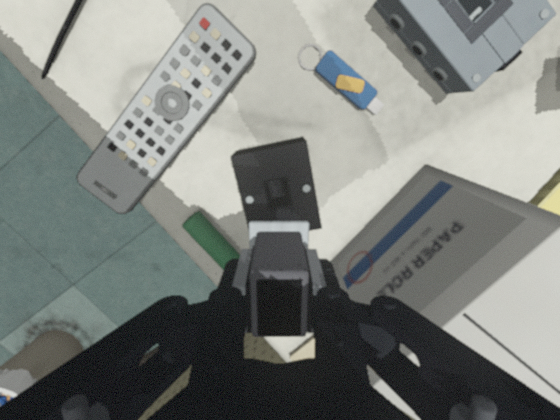

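The wrist view shows the plug held between the fingers at (278,280), the empty hole at (277,190), and the box at upper right.

>>> carry_out([
  [25,24,0,0,0,-0.1,15],
  [50,48,0,0,0,-0.2,15],
  [75,72,0,0,0,-0.3,15],
  [100,96,0,0,0,-0.4,15],
  [120,116,0,0,0,-0.5,15],
  [140,135,0,0,0,-0.6,15],
  [150,145,0,0,0,-0.7,15],
  [155.5,150,0,0,0,-0.78,15],
  [155.5,150,0,0,0,-0.81,15],
  [155.5,150,0,0,0,-0.81,15],
  [155.5,150,0,0,0,-0.81,15],
  [155.5,150,0,0,0,-0.81,15],
])

```text
time: 4.52
tool_pos: [0.447, 0.0521, 0.1765]
ee_rot: [[-0.996, 0.091, -0.001], [0.091, 0.996, 0.0], [0.001, -0.0, -1.0]]
ft_force: [-0.2, -0.2, -0.8]
grip_width: 0.0229
finger_force: 59.3
```

Run:
```python
from h import *
s=robot.get_state();R=s['ee_rot'];print(s['tool_pos'],R.round(4).tolist(),s['ft_force'],s['grip_width'],s['joint_positions'].round(1))
print(np.degrees(np.arctan2(R[1,0],R[0,0])))
w=cap('wrist','f.png');t=cap('top','t2.png');a=cap('scene','a2.png')
# where the box's ring should be in wrist view
for z,p in((.048,(.4492,.0526)),): print(proj(w,[*p,z]),proj(a,[*p,z]))
yaw=np.radians(175.1);X=np.array([np.cos(yaw),np.sin(yaw)]);Y=np.array([-X[1],X[0]])
for sx in(-1,1):
  for sy in(-1,1): print(sx,sy,proj(w,[*(np.array([.4492,.0526])+sx*.024*X+sy*.02*Y),.048]).round(1),proj(w,[*(np.array([.4492,.0526])+sx*.055*X+sy*.04*Y),.0465]).round(1))
```

```text
[0.44698352 0.05211024 0.17647861] [[-0.9959, 0.0907, -0.0014], [0.0907, 0.9959, 0.0001], [0.0014, -0.0001, -1.0]] [-0.21118018 -0.16348033 -0.76057907] 0.022930518572884834 [ 33.6   2.  -46.  111.    1.5  67.7  71.8]
174.7980587795571
[279.27755562 199.5708105 ] [316.12842964 265.78926501]
-1 -1 [300.8 224.1] [320.8 253.4]
-1 1 [258.  224.3] [238.3 253.8]
1 -1 [301.7 173.5] [325.3 137.7]
1 1 [256.7 173.7] [232.7 138.2]
```

View pics/f.png

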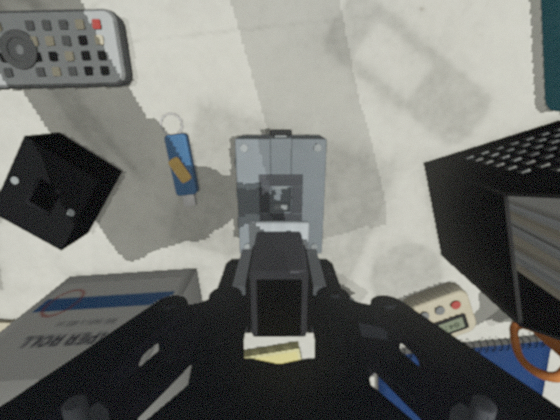

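The wrist view has the box top spanning u 233 to 326, the ring near (280,190), and the plug's collar edge near v 228. I'll zoom in on that area.

Run:
```python
from h import *
p=cv2.imread('pics/f.png')[125:265,225:335]
cv2.imwrite('pics/g.png',np.clip(cv2.resize(p,None,fx=4.2,fy=4.2,interpolation=cv2.INTER_CUBIC)*1.6,0,255).astype('uint8'))
```

```text
(no output)
```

View pics/g.png

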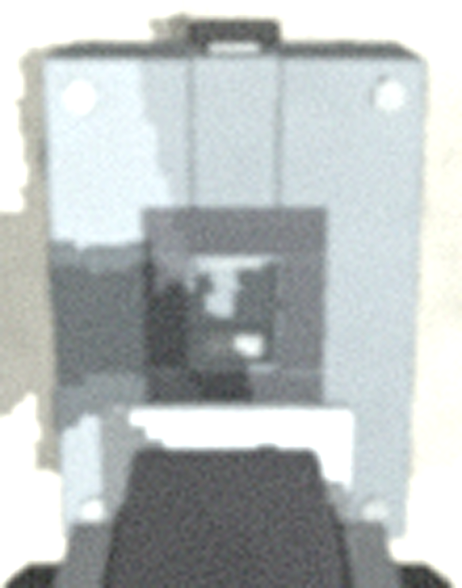

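In the crop, the ring spans u 144 to 327 with its top at v 207 and bottom near v 402. The box edges are at u 48 and 424 (v 60), and the collar's front edge spans u 130 to 353 at v 407.

Run:
```python
from h import *
w=cap('wrist');s=robot.get_state();R=s['ee_rot'];print(s['tool_pos'])
f=lambda u,v,z:(R.T@(ray(w,225+u/4.2-.4,125+v/4.2-.4,z)-s['tool_pos'])*1000).round(2)[:2]
print('ring TL TR B',f(144,207,.048),f(327,207,.048),f(235,402,.048))
print('bore',f(188,255,.0465),f(280,255,.0465),f(232,370,.0465))
print('box',f(46,60,.0465),f(424,60,.0465),f(65,525,.0465),f(408,525,.0465))
zt=s['tool_pos'][2]-.0435
print('collar',f(130,407,zt+.034),f(353,407,zt+.034))
t=cap('top');a=cap('scene')
```

```text
[0.44743076 0.05229674 0.17715213]
ring TL TR B [ 21.44 -17.6 ] [21.45 21.22] [-22.56   1.78]
bore [10.62 -8.41] [10.62 11.44] [-15.57   1.11]
box [ 51.91 -37.32] [51.92 40.63] [-53.28 -37.33] [-53.25  41.7 ]
collar [ 20.61 -11.93] [20.62 15.83]
```

>>> carry_out([
  [-1.5,1.6,20,0,0,0,15],
  [-1.5,1.6,45,0,0,0,15],
  [-1.5,1.6,65,0,0,0,15],
  [-1.5,1.6,80,0,0,0,15],
  [-1.5,1.6,83,0,0,0,15],
  [-1.5,1.6,86,0,0,0,15],
  [-1.5,1.6,89,0,0,0,15],
  [-1.5,1.6,90,0,0,0,15],
  [-1.5,1.6,90,0,0,0,15],
  [-1.5,1.6,90,0,0,0,15],
], newtons=90)

```text
time: 5.65
tool_pos: [0.4495, 0.054, 0.0879]
ee_rot: [[-0.996, 0.089, 0.001], [0.089, 0.996, -0.0], [-0.001, -0.0, -1.0]]
ft_force: [0.6, -0.4, -0.9]
grip_width: 0.0228
finger_force: 90.1
```

Run:
```python
from h import *
s=robot.get_state();R=s['ee_rot'];print(s['tool_pos'],R.round(4).tolist(),s['ft_force'],s['torque'],s['grip_width'])
w=cap('wrist','i.png')
```

```text
[0.44954389 0.05396948 0.08790591] [[-0.9961, 0.0888, 0.0011], [0.0888, 0.9961, -0.0003], [-0.0011, -0.0002, -1.0]] [ 0.60108012 -0.40995773 -0.94147084] [ 0.02231976 -0.05018083  0.00345017] 0.022846793423054578
```

View pics/i.png

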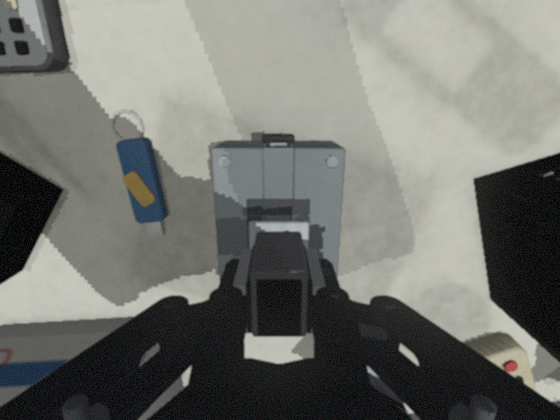

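The collar (u 249 to 309) sits centred over the ring (u 248 to 309), with no contact force yet. I'll continue down slowly.

>>> carry_out([
  [0,0,2,0,0,0,15],
  [0,0,4,0,0,0,15],
  [0,0,6,0,0,0,15],
  [0,0,8,0,0,0,15],
  [0,0,10,0,0,0,15],
  [0,0,10,0,0,0,15],
])

```text
time: 6.2
tool_pos: [0.4493, 0.054, 0.077]
ee_rot: [[-0.996, 0.089, 0.0], [0.089, 0.996, 0.0], [-0.0, 0.0, -1.0]]
ft_force: [0.4, 0.1, -1.2]
grip_width: 0.0228
finger_force: 90.2
```

>>> carry_out([
  [0,0,2,0,0,0,15],
  [0,0,4,0,0,0,15],
  [0,0,6,0,0,0,15],
  [0,0,8,0,0,0,15],
  [0,0,9,0,0,0,15],
  [0,0,9,0,0,0,15],
])

```text
time: 6.7
tool_pos: [0.4488, 0.054, 0.0679]
ee_rot: [[-0.996, 0.089, -0.001], [0.089, 0.996, 0.0], [0.001, -0.0, -1.0]]
ft_force: [1.6, 0.0, -1.4]
grip_width: 0.0228
finger_force: 90.4
```

>>> carry_out([
  [0,0,1,0,0,0,15],
  [0,0,2,0,0,0,15],
  [0,0,3,0,0,0,15],
  [0,0,4,0,0,0,15],
  [0,0,4,0,0,0,15],
])

```text
time: 7.12
tool_pos: [0.4488, 0.0539, 0.0639]
ee_rot: [[-0.996, 0.089, -0.001], [0.089, 0.996, -0.0], [0.001, -0.0, -1.0]]
ft_force: [0.9, -0.8, -1.9]
grip_width: 0.0228
finger_force: 90.4
```

>>> carry_out([
  [0,0,0.5,0,0,0,15],
  [0,0,1,0,0,0,15],
  [0,0,1.5,0,0,0,15],
  [0,0,1.5,0,0,0,15],
])

```text
time: 7.45
tool_pos: [0.4489, 0.054, 0.0626]
ee_rot: [[-0.996, 0.089, -0.0], [0.089, 0.996, -0.0], [0.0, -0.0, -1.0]]
ft_force: [0.3, 0.6, -1.0]
grip_width: 0.0228
finger_force: 90.4
```

>>> carry_out([
  [0,0,0.5,0,0,0,15],
  [0,0,1,0,0,0,15],
  [0,0,1.5,0,0,0,15],
  [0,0,1.5,0,0,0,15],
])

```text
time: 7.78
tool_pos: [0.4491, 0.054, 0.0612]
ee_rot: [[-0.996, 0.089, -0.0], [0.089, 0.996, -0.0], [0.0, -0.0, -1.0]]
ft_force: [0.1, 0.3, -1.2]
grip_width: 0.0228
finger_force: 90.5
```

>>> carry_out([
  [0,0,0.5,0,0,0,15],
  [0,0,1,0,0,0,15],
  [0,0,1.5,0,0,0,15],
  [0,0,1.5,0,0,0,15],
])

```text
time: 8.12
tool_pos: [0.4493, 0.054, 0.0607]
ee_rot: [[-0.996, 0.089, -0.0], [0.089, 0.996, -0.001], [-0.0, -0.001, -1.0]]
ft_force: [-6.6, -1.5, 14.2]
grip_width: 0.0229
finger_force: 93.0
```

>>> carry_out([
  [0,0,0.3,0,0,0,15],
  [0,0,0.5,0,0,0,15],
  [0,0,0.5,0,0,0,15],
])

```text
time: 8.37
tool_pos: [0.4493, 0.054, 0.0606]
ee_rot: [[-0.996, 0.089, 0.0], [0.089, 0.996, -0.001], [-0.0, -0.001, -1.0]]
ft_force: [-9.8, -2.3, 23.3]
grip_width: 0.023
finger_force: 93.9
```

>>> carry_out([
  [0.2,0,-0.6,0,0,0,15],
  [0.4,0,-1.2,0,0,0,15],
  [0.4,0,-1.6,0,0,0,15],
  [0.4,0,-1.6,0,0,0,15],
  [0.4,0,-1.6,0,0,0,15],
])

```text
time: 8.78
tool_pos: [0.4488, 0.054, 0.0608]
ee_rot: [[-0.996, 0.089, 0.0], [0.089, 0.996, 0.0], [-0.0, 0.0, -1.0]]
ft_force: [0.3, -0.4, -1.2]
grip_width: 0.0232
finger_force: 90.3
```

Run:
```python
from h import *
s=robot.get_state();print(s['tool_pos'],s['ft_force'])
```

```text
[0.44880163 0.05400344 0.06083062] [ 0.33900379 -0.40188828 -1.18741701]
```

>>> carry_out([
  [0,0,0.5,0,0,0,15],
  [0,0,1.0,0,0,0,15],
  [0,0,1.5,0,0,0,15],
  [0,0,1.6,0,0,0,15],
  [0,0,1.6,0,0,0,15],
])

```text
time: 9.2
tool_pos: [0.449, 0.054, 0.0606]
ee_rot: [[-0.996, 0.089, 0.0], [0.089, 0.996, -0.001], [-0.0, -0.001, -1.0]]
ft_force: [-9.4, -3.1, 23.7]
grip_width: 0.0229
finger_force: 94.1
```

>>> carry_out([
  [0,0,-0.8,0,0,0,15],
  [0,0,-1.6,0,0,0,15],
  [0,0,-2.0,0,0,0,15],
  [0,0,-2.4,0,0,0,15],
  [0,0,-2.4,0,0,0,15],
  [0,0,-2.4,0,0,0,15],
])

```text
time: 9.7
tool_pos: [0.4488, 0.054, 0.0616]
ee_rot: [[-0.996, 0.089, 0.0], [0.089, 0.996, 0.0], [-0.0, 0.0, -1.0]]
ft_force: [1.2, 0.4, -0.7]
grip_width: 0.0227
finger_force: 90.3
```

>>> carry_out([
  [0,0,-0.3,0,0,0,15],
  [0,0,-0.6,0,0,0,15],
  [0,0,-0.6,0,0,0,15],
  [0,0,-0.6,0,0,0,15],
])

```text
time: 10.03
tool_pos: [0.4488, 0.054, 0.0623]
ee_rot: [[-0.996, 0.089, 0.0], [0.089, 0.996, -0.0], [-0.0, -0.0, -1.0]]
ft_force: [1.8, -0.1, -1.2]
grip_width: 0.0232
finger_force: 90.2
```

>>> carry_out([
  [0,0,-0.3,0,0,0,15],
  [0,0,-0.5,0,0,0,15],
  [0,0,-0.5,0,0,0,15],
])

```text
time: 10.28
tool_pos: [0.4487, 0.054, 0.0628]
ee_rot: [[-0.996, 0.089, 0.0], [0.089, 0.996, -0.0], [-0.0, -0.0, -1.0]]
ft_force: [0.7, -0.4, -0.3]
grip_width: 0.0229
finger_force: 90.2
```

>>> carry_out([
  [0,0,-0.3,0,0,0,15],
  [0,0,-0.5,0,0,0,15],
  [0,0,-0.5,0,0,0,15],
])

```text
time: 10.53
tool_pos: [0.4487, 0.054, 0.0633]
ee_rot: [[-0.996, 0.089, 0.0], [0.089, 0.996, -0.0], [-0.0, -0.0, -1.0]]
ft_force: [1.3, -0.1, -1.9]
grip_width: 0.0229
finger_force: 90.2
```

>>> carry_out([
  [0,0,-0.3,0,0,0,15],
  [0,0,-0.4,0,0,0,15],
  [0,0,-0.4,0,0,0,15],
])

```text
time: 10.78
tool_pos: [0.4488, 0.054, 0.0637]
ee_rot: [[-0.996, 0.089, 0.0], [0.089, 0.996, -0.0], [-0.0, -0.0, -1.0]]
ft_force: [0.6, -0.5, -1.6]
grip_width: 0.023
finger_force: 90.2
```

>>> carry_out([
  [0,0,-0.2,0,0,0,15],
  [0,0,-0.4,0,0,0,15],
  [0,0,-0.4,0,0,0,15],
])

```text
time: 11.03
tool_pos: [0.4488, 0.054, 0.0641]
ee_rot: [[-0.996, 0.089, 0.0], [0.089, 0.996, -0.0], [-0.0, -0.0, -1.0]]
ft_force: [1.0, -0.1, -0.6]
grip_width: 0.0231
finger_force: 90.2
```

>>> carry_out([
  [0,0,-0.2,0,0,0,15],
  [0,0,-0.4,0,0,0,15],
  [0,0,-0.4,0,0,0,15],
])

```text
time: 11.28
tool_pos: [0.4487, 0.054, 0.0644]
ee_rot: [[-0.996, 0.089, 0.0], [0.089, 0.996, -0.0], [-0.0, -0.0, -1.0]]
ft_force: [1.3, -0.3, -2.8]
grip_width: 0.0226
finger_force: 89.9
```

>>> carry_out([
  [0,0,-0.1,0,0,0,15],
  [0,0,-0.2,0,0,0,15],
  [0,0,-0.2,0,0,0,15],
])

```text
time: 11.53
tool_pos: [0.4486, 0.054, 0.0645]
ee_rot: [[-0.996, 0.089, -0.0], [0.089, 0.996, 0.0], [0.0, 0.0, -1.0]]
ft_force: [2.3, 0.6, -8.3]
grip_width: 0.023
finger_force: 89.6
```

>>> carry_out([
  [0,0,0,0,0,0,15],
  [0,0,0,0,0,0,15],
  [0,0,0,0,0,0,15],
])

```text
time: 11.78
tool_pos: [0.4486, 0.054, 0.0645]
ee_rot: [[-0.996, 0.089, -0.0], [0.089, 0.996, 0.0], [0.0, 0.0, -1.0]]
ft_force: [3.9, 1.2, -9.0]
grip_width: 0.0227
finger_force: 89.4
```

>>> carry_out([
  [0,0,-0.05,0,0,0,15],
  [0,0,-0.1,0,0,0,15],
  [0,0,-0.15,0,0,0,15],
  [0,0,-0.2,0,0,0,15],
  [0,0,-0.2,0,0,0,15],
])

```text
time: 12.2
tool_pos: [0.4485, 0.054, 0.0646]
ee_rot: [[-0.996, 0.089, -0.0], [0.089, 0.996, 0.0], [0.0, 0.0, -1.0]]
ft_force: [3.8, 1.2, -14.9]
grip_width: 0.0227
finger_force: 88.7
```

>>> carry_out([
  [0,0,0,0,0,0,15],
  [0,0,0,0,0,0,15],
  [0,0,0,0,0,0,15],
  [0,0,0,0,0,0,15],
  [0,0,0,0,0,0,15],
  [0,0,0,0,0,0,15],
  [0,0,0,0,0,0,15],
  [0,0,0,0,0,0,15],
  [0,0,0,0,0,0,15],
  [0,0,0,0,0,0,15],
])

```text
time: 13.03
tool_pos: [0.4486, 0.054, 0.0646]
ee_rot: [[-0.996, 0.089, -0.0], [0.089, 0.996, 0.0], [0.0, 0.0, -1.0]]
ft_force: [5.8, 1.0, -14.8]
grip_width: 0.0229
finger_force: 88.7
```

>>> carry_out([
  [0,0,0.2,0,0,0,15],
  [0,0,0.4,0,0,0,15],
  [0,0,0.7,0,0,0,15],
  [0,0,1.2,0,0,0,15],
  [0,0,2,0,0,0,15],
  [0,0,3,0,0,0,15],
  [0,0,4,0,0,0,15],
  [0,0,4.4,0,0,0,15],
  [0,0,4.4,0,0,0,15],
])

```text
time: 13.78
tool_pos: [0.4488, 0.054, 0.0607]
ee_rot: [[-0.996, 0.089, 0.0], [0.089, 0.996, -0.0], [-0.0, -0.0, -1.0]]
ft_force: [-0.1, 0.4, 2.4]
grip_width: 0.0227
finger_force: 91.2
```

>>> carry_out([
  [0,0,0,0,0,0,30],
  [0,0,0,0,0,0,45],
  [0,0,0,0,0,0,60],
  [0,0,0,0,0,0,60],
  [0,0,0,0,0,0,60],
  [0,0,0,0,0,0,60],
])

```text
time: 14.28
tool_pos: [0.4487, 0.054, 0.0605]
ee_rot: [[-0.996, 0.089, 0.0], [0.089, 0.996, -0.0], [-0.0, -0.0, -1.0]]
ft_force: [-0.2, -0.1, -0.3]
grip_width: 0.06
finger_force: 0.0
```

>>> carry_out([
  [0,0,-10,0,0,0,60],
  [0,0,-30,0,0,0,60],
  [0,0,-60,0,0,0,60],
  [0,0,-95,0,0,0,60],
  [0,0,-120,0,0,0,60],
  [0,0,-130,0,0,0,60],
  [0,0,-130,0,0,0,60],
  [0,0,-130,0,0,0,60],
  [0,0,-130,0,0,0,60],
])

```text
time: 15.03
tool_pos: [0.448, 0.0539, 0.1894]
ee_rot: [[-0.996, 0.089, -0.002], [0.089, 0.996, -0.0], [0.002, -0.0, -1.0]]
ft_force: [0.4, -0.5, -0.8]
grip_width: 0.06
finger_force: 0.0
```

Run:
```python
from h import *
w=cap('wrist','j.png');print(robot.get_state()['ft_force'])
```

```text
[-0.55831962  0.21259212  0.63250306]
```

View pics/j.png

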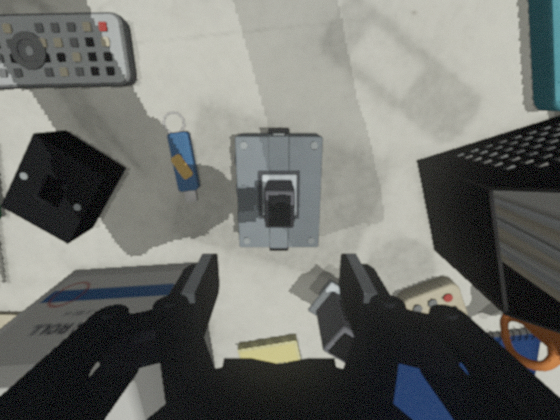

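The plug stands seated in the box at (279,200), released, and the gripper is clear of it.

```bash
python3 -c "
from cell import robot
print(robot.hand_in())"
```

```text
the job is handed in; nothing more can be done
None
```

I pressed the plug into the socket at about 24 N, proved the latch with a pull of about 13–14 N held for about 0.8 s, released it seated and handed the job in; no verdict was returned.

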